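# Index a vial carousel by hand through one full turn

### The job

Slide the sampler's clear shield fully down, then turn the carousel by hand anticlockwise (seen from above): bring its tall finger post to the black home pointer and on through one more full turn, stopping in line with the pointer again, so that every vial passes the reader. Then slide the shield fully up, let go, and leave the bottles, beaker and rack where they stand and the reader unharmed.

Things in the scene. Friction and masses are not known exactly. Their poses are not given: they have to be found in the camera images.
- sampler: White vial sampler, a fixed box on the bench: 240 mm deep (x -98 to +142), 400 mm wide (y -200 to +200), flat top at z = 90 mm. Origin on the bench exactly below the carousel's vertical axis; its -x side is the front, with the shield; z up. All offsets given in the other entries are mm in the sampler's own axes, which turn with its yaw.
- pointer (a point): Top of the home pointer: a small fixed black upright stub, 12 mm wide and 10 mm deep, on the sampler's top at the middle of the front (x = -92, y = 0), between disc and shield, reaching to z = 112 mm.
- carousel (a joint): Carousel angle about the sampler's z axis (rad), growing anticlockwise seen from above, not wrapped. 0: finger post straight at the front, in line with the pointer; 6.283: one full turn later. It starts between -2.6 and -0.5, so the post has that far to go anticlockwise to first reach the pointer. Stops at -3.1 and 12. Friction 0.05 N m: it stays where it is left.
- disc (a point): Centre of the carousel disc's top face, on its axis. Aluminium disc of 84 mm radius, top at z = 120 mm, carrying fixed amber vials of 12 mm diameter with white caps, up to z = 144 mm: six on a circle of 28 mm radius and nine on a circle of 70 mm radius, these all 60 degrees or more from the finger post.
- post_top (a point): Centre of the top of the finger post: a plain round steel post, 16 mm in diameter, z = 120 to 165 mm, upright on the disc 70 mm from its axis; thicker and taller than the vials, it stands alone, on a 3 mm high collar. Its sleeve spins freely about its own axis, so a gripper holding it can keep its heading. At carousel angle q it lies at x = -70 cos q, y = -70 sin q.
- sash (a joint): Height of the shield above its lowest position (m): 0 fully down (open), 0.11 fully up (closed), stops at both ends. It starts 0.075 to 0.11 up. It weighs 0.14 to 0.28 kg and slides with 5 N friction, so it stays where it is left: about 8 N lifts it, 4 N pushes it down.
- sash_edge (a point): Middle of the shield's top edge, at z = 115 mm + shield height. The shield is a clear upright plate with a grey top edge, 5 mm thick, 172 mm wide (along y) and 105 mm tall, in front of the carousel (x = -107 to -102).
- guide (a point): Top of the shield's left guide: two fixed upright aluminium bars, 16 x 14 mm, at x = -105 and y = +94 (this one) and -94, reaching to z = 170 mm.
- sash_handle (a point): Centre of the shield's handle: a level dark steel bar, 12 mm in diameter, 100 mm long along the sampler's y, at x = -140, z = 125 mm + shield height, held at its two ends. The slot between bar and shield is 27 mm wide and open from above.
- reader: Fixed grey reader column on the sampler's top, left or right of the carousel: 50 x 50 mm, its top 267 mm above the bench. Origin at the centre of its foot. Its near face is about 130 mm from the carousel's axis, so a wide gripper must be turned lengthwise (front to back) to pass.
- flask: Loose capped amber bottle, 58 mm in diameter, 140 mm tall, standing on the sampler's top, beyond the carousel from the reader. Origin at the centre of its underside. Leave it alone.
- big_bottle: Loose capped amber bottle, 76 mm in diameter, 165 mm tall, standing on the bench in front of the sampler, left or right of the handle. Origin at the centre of its underside. Leave it alone.
- beaker: Loose glass beaker, 68 mm in diameter, 85 mm tall, on the bench in front of the sampler on the other side. Origin at the centre of its underside. Leave it alone.
- rack: Loose grey vial rack, 110 x 60 x 35 mm, on the bench. Origin at the centre of its underside. Leave it alone.

How it is judged (in metres and radians):
On the way, in this order (a step that is already met when the one before it is completed fails the run):
1. the shield is fully down (within 8 mm), with the post not yet at the pointer (value of joint sash below 0.008 m and value of joint carousel below -0.12 rad), for 0.2 s.
2. the post has come anticlockwise to the pointer, shield still down (value of joint carousel above -0.12 rad and value of joint sash below 0.02 m), for 0.05 s.
3. half of the full turn is done, shield still down (value of joint carousel above 3.14 rad and value of joint sash below 0.02 m), for 0.05 s.
4. the post is back in line with the pointer after the full turn (within 0.12 rad) and stopped, shield still down (value of joint carousel between 6.163 and 6.403 rad and velocity of joint carousel between -0.1 and 0.1 rad/s and value of joint sash below 0.02 m), for 0.2 s.
At the end, for the whole second after the job is handed in: The shield is fully up (within 8 mm of its top stop), the finger post is at rest in line with the home pointer (within 0.12 rad, 7 degrees) after one full turn anticlockwise past it, and flask, big bottle, beaker and rack stand where they stood (within 20 mm) (value of joint sash above 0.102 m and value of joint carousel between 6.163 and 6.403 rad and velocity of joint carousel between -0.05 and 0.05 rad/s and distance of each of flask, big_bottle, beaker, rack from where it was at the start of the episode below 0.02 m); the robot touches nothing.
It fails at once if a bystander is knocked over or shoved more than 30 mm (angle between any of flask, big_bottle, beaker's own z axis and vertical above 0.5 rad or distance of any of flask, big_bottle, beaker, rack from where it was at the start of the episode above 0.03 m).
It fails at once if the reader column is struck hard (over 20 N) (contact force between the arm and reader above 20 N).
It also fails if it takes over 72 s, if anything falls off the work surface, if the arm or the gripper's body presses on something with over 40 N, if the wrist force passes 120 N, or if a joint passes its speed limit or range.

### The arm

A 6-joint arm with a two-finger parallel gripper is mounted at the origin on the work surface. World frame = base frame: x ahead of the robot, y to its left, z up, the work surface at z = 0. Lengths are in m, angles in degrees, forces in N, time in s.
With the tool pointing down it reaches from about 0.25 to 0.775 m from the base axis. Payload 4 kg.
Tool frame: the origin (TCP) lies midway between the tips of the shut fingers; the grasp point (between the pads) lies manip.grasp_offset behind it (manip.grasp_offset is the distance from the TCP to the grasp point, in m); z points along the fingers, y is the direction in which the jaws open and shut (so a half turn about z gives the same grasp; the last joint's range is limited). The gripper opens to 94 mm and grips with 3 to 60 N. Pads are 16 mm wide; open, the fingers measure 119 mm over their backs; the gripper's body (75 mm by 177 mm) begins 78 mm behind the grasp point.
Start: joints at [-71.224, 4.996, 78.535, -0, 96.463, -5.907], TCP at [0.23, -0.5, 0.206] pointing down, gripper open.
Joint ranges: [-177.83, 177.83], [-43.37, 116.18], [15.69, 146.23], [-61.86, 241.86], [9.47, 152.12], [-147.06, 147.06]. Speed limits (degrees/s): [159.86, 159.86, 180, 180, 180, 180].

### API

Orientations are given as a 3x3 rotation matrix whose columns are the frame's x, y, z axes.
In Python, from workcell import manip, read_camera, camera_params gives the robot as it stands. The module is installed in compiled form; this text tells all that it offers.
- The arm moves only by the shell command python3 -m handwheel 'ROWS' [FORCE]. ROWS is JSON, one flat list of numbers, 7 for each row, row after row: the turn, a rotation vector about the tool's x, y, z in rad, then the shift along the tool's x, y, z in cm, then the finger opening in cm, from 0 to 9.4. A call has exactly 10 rows; each row shifts and turns the commanded pose from where the row before left it, along the tool's axes as they then stand; what a row does not reach is not made up. A row lasts 1/10 s, in which the tool goes at most 50 mm and 8.59 degrees, less where a joint would pass 70% of its speed; a pose out of reach is approached as far as the arm can. A call with a gripper value outside its range is refused whole. The fingers move at their own pace and stop on an object; FORCE is the grip in N (left out, the last holds). Time passes only in rows, so rows that do not move let the fingers close, or fill a call up. It gives the time, the measured TCP pose, the force and the opening at its end, in the units of the state.
- manip.sense(): the state, without advancing time (a new reading comes with each control period).
- read_camera(name): name is "scene" or "top"; returns the picture (480x640x3 uint8, blue, green, red); there is no depth.
- camera_params(name): a dict with "K" (3x3 intrinsics, pixels), "rvec" (rotation vector, rad) and "tvec" (3), from world to camera coordinates, as OpenCV has them. Camera axes: x right, y down, z forward; pixel columns grow to the right and rows downward; lengths in m; the calibration is good to about 2 mm. A picture is of the moment at which its call begins. camera_params takes no time and is no camera call.
- manip.sign_off(): hands the job in, once; it reports no verdict.
The state is a dict: "t": time; "joints": joint angles; "dq": joint speeds; "tau": joint torques, N m; "position": TCP position; "tcp_rot": TCP orientation; "wrist_force": force on the tool from outside, world axes, zero at the start; "moment": the same for the moment, N m; "finger_gap": opening from 0.0 (shut) to 1.0 (fully open).
Only numpy, scipy, OpenCV 4.12 (cv2) and the standard library are available. Lean on these libraries where they do the work, as an engineer would, in place of code of your own. Each camera call takes 0.05 s, during which the arm holds its last target. There are 200 camera calls.

## Working session

There is one attempt and no reset: what is moved stays moved. The work goes in short steps, Python scripts to look and compute and a shell command to move; the robot and the scene stay as the last step left them, time stands still between calls to the robot, and variables do not carry over. Pictures are saved under pics/ and viewed, about 8 in all and at most 12, crops included, and the job is handed in when it is done.

```bash
mkdir -p pics; python3 - <<'E'
from workcell import manip, read_camera, camera_params
import cv2
for n in("scene","top"):
    cv2.imwrite(f"pics/{n}0.png",read_camera(n)); print(n,camera_params(n))
print(manip.sense(), manip.grasp_offset)
E
```

```text
scene {'K': array([[518.55591401,   0.        , 328.62148657],
       [  0.        , 518.55591401, 235.33403879],
       [  0.        ,   0.        ,   1.        ]]), 'rvec': array([ 0.32587374,  2.87435175, -0.96579908]), 'tvec': array([ 0.51649137, -0.04218957,  1.18205167])}
top {'K': array([[590.93536742,   0.        , 326.10124826],
       [  0.        , 590.93536742, 242.95773269],
       [  0.        ,   0.        ,   1.        ]]), 'rvec': array([ 2.13311093, -2.18578481,  0.13031483]), 'tvec': array([0.02072221, 0.56311319, 1.18638757])}
{'t': 0.1, 'joints': array([-7.12225441e+01,  5.03655241e+00,  7.86133514e+01, -1.96673161e-03,
        9.64630390e+01, -5.90621678e+00]), 'dq': array([-0.00665597, -0.06912629, -0.1987492 , -0.07718209,  0.13214519,
       -0.08827261]), 'tau': array([ 2.96579936e-03, -3.41251123e+01, -3.03302693e+01,  7.21321860e-02,
        3.04174621e-02, -1.03072914e-04]), 'position': array([ 0.2295225 , -0.49929093,  0.20442942]), 'tcp_rot': array([[ 9.08628874e-01,  4.17604029e-01, -6.66816056e-04],
       [ 4.17604527e-01, -9.08626995e-01,  1.85532857e-03],
       [ 1.68905618e-04, -1.96427052e-03, -9.99998057e-01]]), 'wrist_force': array([-0.21912699,  0.08988247,  1.01938782]), 'moment': array([ 0.02378566, -0.00152178, -0.03032415]), 'finger_gap': 1.0004184062427806} 0.0188
```

View pics/scene0.png

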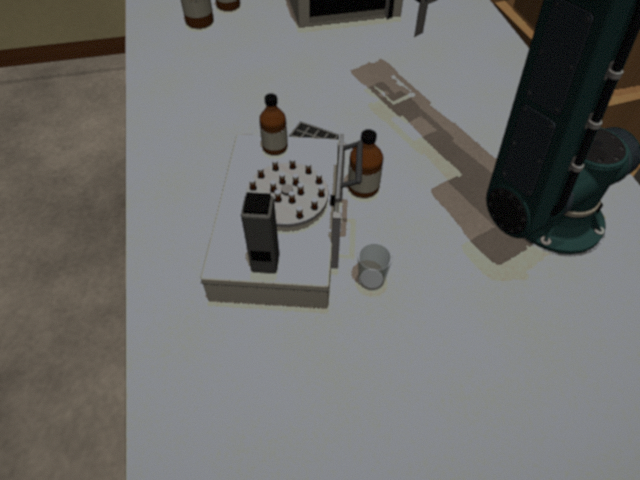

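View pics/top0.png

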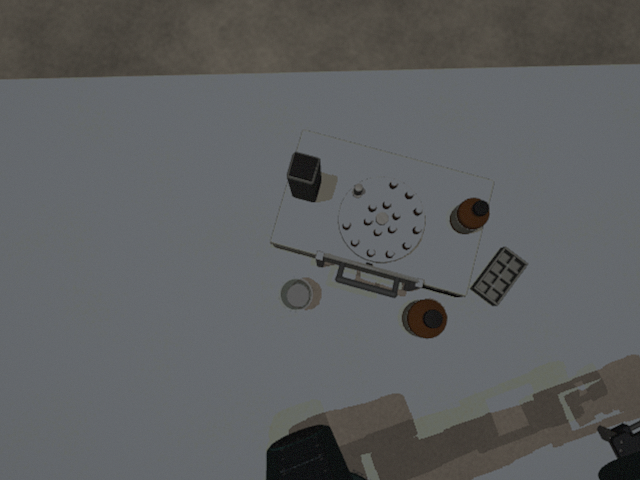

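The scene view shows the sampler at (210–340, 135–300), with the reader at (260,230). In the top view, the sampler's corners are at (302,130), (494,180), (271,243) and (466,296). The disc is near (382,219), the likely post at (359,189) and the handle at (338–398, 265–295). I'll enlarge the top view to refine these.

```bash
python3 - <<'E'
import cv2
a=cv2.imread("pics/top0.png")[120:345,260:535]
a=cv2.convertScaleAbs(a,alpha=1.8)
cv2.imwrite("pics/c1.png",cv2.resize(a,None,fx=2.9,fy=2.6,interpolation=cv2.INTER_CUBIC) if 0 else cv2.resize(a,None,fx=2.6,fy=2.6,interpolation=cv2.INTER_CUBIC))
E
cat > h.py <<'E'
import numpy as np, cv2
from workcell import manip, read_camera, camera_params
def ray(n,uv,z):
    c=camera_params(n);R=cv2.Rodrigues(c["rvec"])[0]
    d=R.T@np.linalg.inv(c["K"])@np.array([*uv,1.]);o=-R.T@c["tvec"]
    return o+d*(z-o[2])/d[2]
def proj(n,P):
    c=camera_params(n);return cv2.projectPoints(np.array(P,float).reshape(-1,1,3),c["rvec"],c["tvec"],c["K"],None)[0][:,0]
E
python3 - <<'E'
from h import *
for uv,z in [((302,130),.09),((494,180),.09),((271,243),.09),((466,296),.09),((382,219),.12),((359,186),.165),((297,293),.085),((433,317),.165)]: print(uv,ray("top",uv,z).round(4))
E
```

```text
(302, 130) [0.7872 0.0501 0.09  ]
(494, 180) [ 0.6749 -0.3307  0.09  ]
(271, 243) [0.5592 0.1156 0.09  ]
(466, 296) [ 0.446  -0.2628  0.09  ]
(382, 219) [ 0.5969 -0.1017  0.12  ]
(359, 186) [ 0.653  -0.0566  0.165 ]
(297, 293) [0.46   0.0664 0.085 ]
(433, 317) [ 0.4077 -0.1833  0.165 ]
```

View pics/c1.png

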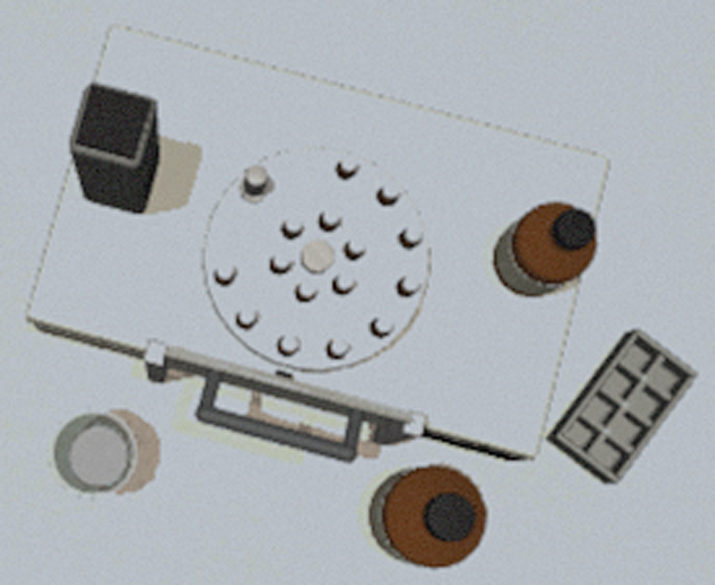

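The crop puts the post top at (257,174), the pointer at (285,375), the guide tops at (155,351) and (415,424), the handle centre near (279,432) and the reader top near (120,125). The next step is to fit the sampler pose, post angle and shield height.

```bash
cat > fit.py <<'E'
from h import *
from scipy.optimize import least_squares
full=lambda p:np.array(p)/2.6+[260,120]
L=[([.142,.2,.09],(110,26)),([.142,-.2,.09],(608,157)),([-.098,.2,.09],(27,318)),([-.098,-.2,.09],(533,458)),([-.105,.094,.17],(155,351)),([-.105,-.094,.17],(415,424)),([-.092,0,.112],(285,375))]
def W(p,s):
    c,q=np.cos(p[2]),np.sin(p[2]);s=np.atleast_2d(s)
    return np.c_[p[0]+c*s[:,0]-q*s[:,1],p[1]+q*s[:,0]+c*s[:,1],s[:,2]]
A=[l[0] for l in L];B=np.array([full(l[1]) for l in L])
f=lambda p:(proj("top",W(p,A))-B).ravel()
r=least_squares(f,[.6,-.1,-.28],loss="soft_l1");S=r.x
def loc(w):
    d=np.array(w[:2])-S[:2];c,q=np.cos(S[2]),np.sin(S[2]);return np.array([c*d[0]+q*d[1],-q*d[0]+c*d[1]])
if __name__=="__main__":
    print("S",S,np.degrees(S[2]));print(r.fun.reshape(-1,2).round(1).tolist())
    p=loc(ray("top",full((257,174)),.165));print("post",p,np.hypot(*p),"q",np.arctan2(-p[1],-p[0]))
    g=least_squares(lambda h:(proj("top",W(S,[[-.14,.044,.125+h[0]],[-.14,-.044,.125+h[0]]]))-[full((207,412)),full((352,452))]).ravel(),[.09]);print("sash",g.x,g.fun)
    for n,uv,z in [("beaker",(105,450),.085),("bottle",(450,517),.165),("flask",(573,229),.14),("reader",(120,125),.267)]:
        w=ray("top",full(uv),z);print(n,w.round(3),loc(w).round(3))
    for h in(.075,.11): print(h,full([0,0]),(proj("top",W(S,[[-.14,0,.125+h],[-.1045,.086,.115+h],[-.1045,-.086,.115+h]]))-[260,120])*2.6)
E
python3 fit.py
```

```text
S [ 0.59709907 -0.1007735  -0.29298676] -16.78690475515278
[[-0.2, -1.8], [1.4, -0.6], [-1.1, -0.2], [1.6, 0.1], [0.1, 0.8], [-0.3, 0.0], [-0.7, 0.9]]
post [0.03898437 0.05820625] 0.07005532722556645 q -2.1609391514429186
sash [0.1446051] [ 2.87820224 -0.28568655 -1.30852024 -1.48649137]
beaker [0.46  0.06  0.085] [-0.178  0.114]
bottle [ 0.404 -0.183  0.165] [-0.161 -0.135]
flask [ 0.61  -0.287  0.14 ] [ 0.066 -0.175]
reader [0.664 0.038 0.267] [0.024 0.152]
0.075 [260. 120.] [[274.29482539 434.67015912]
 [166.18812178 352.51414402]
 [407.74463418 418.69215967]]
0.11 [260. 120.] [[277.76584958 432.24095482]
 [165.93922205 347.34120246]
 [415.72420023 415.74524907]]
```

Fit residuals are about 1 px, q ≈ -2.16, and after a -0.846 rad turn about tool z the tool axes become tool x = sampler +y and tool y = sampler +x. The top view says little about shield height, so I'll take that from the scene view while starting to move.

```bash
python3 -m handwheel '[0,0,-0.141,0,0,-2,9.4, 0,0,-0.141,0,0,-2,9.4, 0,0,-0.141,0,0,-2,9.4, 0,0,-0.141,0,0,-2,9.4, 0,0,-0.141,0,0,-2,9.4, 0,0,-0.141,0,0,-2,9.4, 0,0,0,0,0,0,2.6, 0,0,0,0,0,0,2.6, 0,0,0,0,0,0,2.6, 0,0,0,0,0,0,2.6]' 10
python3 - <<'E'
from fit import *
a=cv2.imread("pics/scene0.png");o=np.array([300,110]);k=6
a=cv2.resize(cv2.convertScaleAbs(a[110:210,300:400],alpha=1.5),None,fx=k,fy=k,interpolation=cv2.INTER_CUBIC)
for h,c in((.075,(0,0,255)),(.0925,(0,255,0)),(.11,(255,0,0))):
    p=((proj("scene",W(S,[[-.14,.05,.125+h],[-.14,-.05,.125+h]]))-o+.5)*k).astype(int)
    for q in p: cv2.circle(a,tuple(map(int,q)),4,c,-1)
cv2.imwrite("pics/c2.png",a)
s=manip.sense();print(loc(s["position"]),s["position"],np.degrees(np.arctan2(*s["tcp_rot"][1::-1,1])),s["tcp_rot"][:,2])
E
```

```text
t: 1.1
position: [0.2295, -0.4993, 0.3237]
tcp_rot: [[0.291, 0.957, -0.001], [0.957, -0.291, 0.003], [0.002, -0.002, -1.0]]
wrist_force: [-0.2, 0.8, -0.4]
finger_gap: 0.694
[-0.23678717 -0.48771977] [ 0.22954265 -0.49932214  0.32370888] -16.914044494108655 [-9.68141974e-04  2.82698016e-03 -9.99995535e-01]
```

View pics/c2.png

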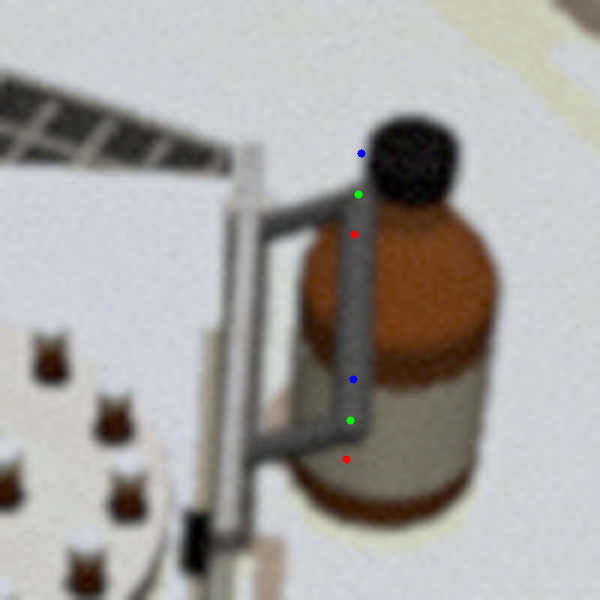

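The scene crop shows the bar ends close to the green markers (h ≈ 0.09), so the bar sits at z ≈ 0.215. I'll move above the handle.

```bash
python3 -m handwheel '[0,0,0,4.88,0.96,0,2.6, 0,0,0,4.88,0.96,0,2.6, 0,0,0,4.88,0.96,0,2.6, 0,0,0,4.88,0.96,0,2.6, 0,0,0,4.88,0.96,0,2.6, 0,0,0,4.88,0.96,0,2.6, 0,0,0,4.88,0.96,0,2.6, 0,0,0,4.88,0.96,0,2.6, 0,0,0,4.88,0.96,0,2.6, 0,0,0,4.88,0.96,0,2.6]'
cat > st.py <<'E'
from fit import *
s=manip.sense();T=s["tcp_rot"]
print("t",round(s["t"],2),"loc",loc(s["position"]).round(4),"z",s["position"][2].round(4),"F",s["wrist_force"].round(1),"gap",round(s["finger_gap"]*94,1),"yaw",np.degrees(np.arctan2(T[1,1],T[0,1])).round(2),"j",s["joints"].round(0),"M",s["moment"].round(2))
E
python3 st.py
```

```text
t: 2.1
position: [0.4632, -0.0585, 0.3247]
tcp_rot: [[0.291, 0.957, -0.001], [0.957, -0.291, -0.0], [-0.0, -0.001, -1.0]]
wrist_force: [1.3, -0.1, 0.7]
finger_gap: 0.276
t 2.1 loc [-0.1404  0.0018] z 0.3247 F [ 1.3 -0.1  0.7] gap 26.0 yaw -16.9 j [-14.  -5.  75.  -0. 110.   3.] M [-0.03 -0.03 -0.05]
```

```bash
python3 -m handwheel '[0,0,0,0,0,2,2.6, 0,0,0,0,0,3,2.6, 0,0,0,0,0,3,2.6, 0,0,0,0,0,1,2.6, 0,0,0,0,0,0.5,2.6, 0,0,0,0,0,0.5,2.6, 0,0,0,0,0,0.2,2.6, 0,0,0,0,0,0.2,2.6, 0,0,0,0,0,0.2,2.6, 0,0,0,0,0,0,2.6]'; python3 st.py
python3 - <<'E'
from h import *
a=read_camera("scene")[90:230,280:420];b=read_camera("top")[220:320,310:450]
f=lambda x:cv2.resize(cv2.convertScaleAbs(x,alpha=1.6),(400,int(400*x.shape[0]/x.shape[1])),interpolation=cv2.INTER_CUBIC)
a,b=f(a),f(b);c=np.zeros((400,800,3),np.uint8);c[:,:400]=a[:400];c[:b.shape[0],400:]=b;cv2.imwrite("pics/d1.png",c)
E
```

```text
t: 3.1
position: [0.4631, -0.0606, 0.2197]
tcp_rot: [[0.29, 0.957, 0.001], [0.957, -0.29, -0.0], [-0.0, 0.001, -1.0]]
wrist_force: [-0.2, -0.5, 0.2]
finger_gap: 0.279
t 3.1 loc [-0.1399 -0.0003] z 0.2197 F [-0.2 -0.5  0.2] gap 26.2 yaw -16.86 j [-14.  -6.  88.  -0.  98.   2.] M [-0.01 -0.05 -0.01]
```

View pics/d1.png

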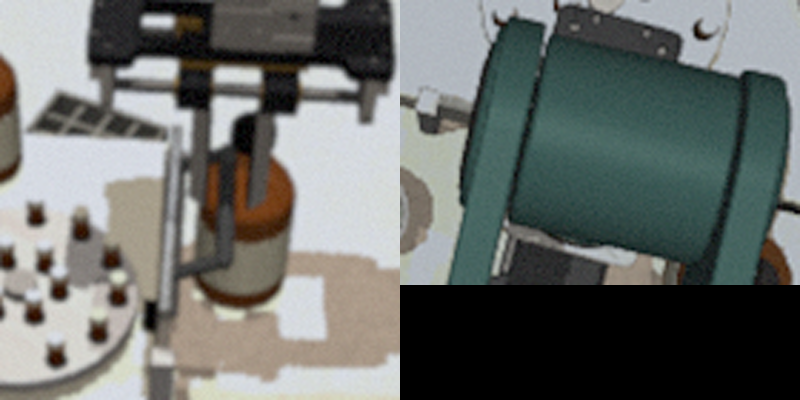

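The left panel shows one finger between the shield and the bar and the other just in front of the bar, with no contact force. I'll go on down to the grasp and close.

```bash
python3 -m handwheel '[0,0,0,0,0,0.6,2.6, 0,0,0,0,0,0.6,2.6, 0,0,0,0,0,0.6,2.6, 0,0,0,0,0,0.5,2.6, 0,0,0,0,0,0,2.6, 0,0,0,0,0,0,0.5, 0,0,0,0,0,0,0.5, 0,0,0,0,0,0,0.5, 0,0,0,0,0,0,0.5, 0,0,0,0,0,0,0.5]' 20; python3 st.py
```

```text
t: 4.2
position: [0.4629, -0.0605, 0.1968]
tcp_rot: [[0.29, 0.957, 0.0], [0.957, -0.29, -0.0], [-0.0, 0.0, -1.0]]
wrist_force: [-1.0, 1.4, -0.3]
finger_gap: 0.123
t 4.2 loc [-0.1401 -0.0002] z 0.1968 F [-1.   1.4 -0.3] gap 11.6 yaw -16.85 j [-14.  -6.  90.  -0.  96.   2.] M [0.05 0.22 0.04]
```

```bash
python3 -m handwheel '[0,0,0,0,0,0.5,0.5, 0,0,0,0,0,1,0.5, 0,0,0,0,0,1,0.5, 0,0,0,0,0,1,0.5, 0,0,0,0,0,1,0.5, 0,0,0,0,0,1,0.5, 0,0,0,0,0,1,0.5, 0,0,0,0,0,1,0.5, 0,0,0,0,0,0.5,0.5, 0,0,0,0,0,0.2,0.5]'; python3 st.py
```

```text
t: 5.2
position: [0.4629, -0.0605, 0.1137]
tcp_rot: [[0.29, 0.957, -0.001], [0.957, -0.29, 0.0], [0.0, -0.001, -1.0]]
wrist_force: [-1.6, 0.9, 3.4]
finger_gap: 0.116
t 5.2 loc [-0.1401 -0.0002] z 0.1137 F [-1.6  0.9  3.4] gap 10.9 yaw -16.85 j [-14.  -4.  98.   0.  86.   2.] M [ 0.09  0.26 -0.04]
```

```bash
python3 -m handwheel '[0,0,0,0,0,0.15,0.5, 0,0,0,0,0,0.15,0.5, 0,0,0,0,0,0.15,0.5, 0,0,0,0,0,0.15,0.5, 0,0,0,0,0,0.1,0.5, 0,0,0,0,0,0.1,0.5, 0,0,0,0,0,0.1,0.5, 0,0,0,0,0,0,0.5, 0,0,0,0,0,0,0.5, 0,0,0,0,0,0,0.5]'; python3 st.py
```

```text
t: 6.2
position: [0.4629, -0.0605, 0.106]
tcp_rot: [[0.29, 0.957, 0.0], [0.957, -0.29, -0.0], [-0.0, 0.0, -1.0]]
wrist_force: [-4.4, 1.7, 5.2]
finger_gap: 0.12
t 6.2 loc [-0.1401 -0.0002] z 0.106 F [-4.4  1.7  5.2] gap 11.3 yaw -16.84 j [-14.  -3.  98.  -0.  85.   2.] M [0.2  0.62 0.01]
```

```bash
python3 -m handwheel '[0,0,0,0,0,0.1,0.5, 0,0,0,0,0,0.1,0.5, 0,0,0,0,0,0.1,0.5, 0,0,0,0,0,0.1,0.5, 0,0,0,0,0,0.1,0.5, 0,0,0,0,0,0,0.5, 0,0,0,0,0,0,0.5, 0,0,0,0,0,0,0.5, 0,0,0,0,0,0,0.5, 0,0,0,0,0,0,0.5]'; python3 st.py
```

```text
t: 7.2
position: [0.463, -0.0605, 0.1057]
tcp_rot: [[0.29, 0.957, 0.002], [0.957, -0.29, -0.001], [-0.0, 0.002, -1.0]]
wrist_force: [-12.1, 3.2, 25.3]
finger_gap: 0.122
t 7.2 loc [-0.14   -0.0002] z 0.1057 F [-12.1   3.2  25.3] gap 11.5 yaw -16.83 j [-14.  -3.  98.  -0.  85.   2.] M [0.54 2.2  0.02]
```

The shield is down: TCP z 0.1057 against the stop matches a handle height of 0.125. Next I'll unload, release and rise.

```bash
python3 -m handwheel '[0,0,0,0,0,-0.45,0.5, 0,0,0,0,0,0,2.6, 0,0,0,0,0,0,2.6, 0,0,0,0,0,0,2.6, 0,0,0,0,0,-1,2.6, 0,0,0,0,0,-2,2.6, 0,0,0,0,0,-3,2.6, 0,0,0,0,0,-2,2.6, 0,0,0,0,0,-1.5,2.6, 0,0,0,0,0,0,2.6]'; python3 st.py
python3 -m handwheel '[0,0,0,0.4,1.8,0,2.6, 0,0,0,0.6,1.8,0,2.6, 0,0,0,0.6,1.8,0,2.6, 0,0,0,0.6,1.8,0,2.6, 0,0,0,0.6,1.8,0,2.6, 0,0,0,0.6,1.8,0,2.6, 0,0,0,0.6,1.8,0,2.6, 0,0,0,0.6,1.8,0,2.6, 0,0,0,0.6,1.8,0,2.6, 0,0,0,0.6,1.7,0,2.6]' 8;python3 st.py
python3 - <<'E'
from h import *
a=read_camera("scene")[90:290,200:400]
f=lambda x:cv2.resize(cv2.convertScaleAbs(x,alpha=1.6),(600,int(600*x.shape[0]/x.shape[1])),interpolation=cv2.INTER_CUBIC)
cv2.imwrite("pics/d2.png",f(a))
E
```

```text
t: 8.2
position: [0.4644, -0.0609, 0.2028]
tcp_rot: [[0.29, 0.957, 0.005], [0.957, -0.29, -0.001], [0.0, 0.005, -1.0]]
wrist_force: [0.2, -0.4, -0.6]
finger_gap: 0.279
t 8.2 loc [-1.385e-01 -1.000e-04] z 0.2028 F [ 0.2 -0.4 -0.6] gap 26.2 yaw -16.85 j [-14.  -6.  89.  -0.  96.   2.] M [-0.05  0.01 -0.04]
t: 9.2
position: [0.6513, -0.0568, 0.1978]
tcp_rot: [[0.29, 0.957, -0.003], [0.957, -0.29, 0.0], [-0.001, -0.003, -1.0]]
wrist_force: [-0.6, 0.3, -0.2]
finger_gap: 0.276
t 9.2 loc [0.0392 0.0578] z 0.1978 F [-0.6  0.3 -0.2] gap 25.9 yaw -16.84 j [-10.  19.  63.  -0.  98.   7.] M [ 0.02 -0.1  -0.  ]
```

View pics/d2.png

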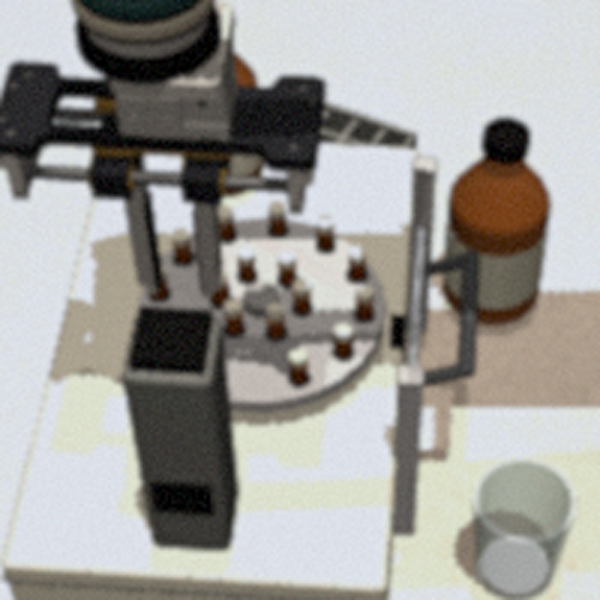

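The shield is down, and the fingers hang over the post's spot, which the reader hides in this view. I'll descend to TCP z ≈ 0.131, watch the force, and close.

```bash
python3 -m handwheel '[0,0,0,0,0,1,2.6, 0,0,0,0,0,1.5,2.6, 0,0,0,0,0,1.5,2.6, 0,0,0,0,0,1.2,2.6, 0,0,0,0,0,0.8,2.6, 0,0,0,0,0,0.6,2.6, 0,0,0,0,0,0,2.6, 0,0,0,0,0,0,0.8, 0,0,0,0,0,0,0.8, 0,0,0,0,0,0,0.8]' 8; python3 st.py
```

```text
t: 10.25
position: [0.6514, -0.057, 0.1349]
tcp_rot: [[0.29, 0.957, 0.001], [0.957, -0.29, -0.0], [-0.0, 0.001, -1.0]]
wrist_force: [-1.6, 0.5, 1.1]
finger_gap: 0.167
t 10.25 loc [0.0393 0.0576] z 0.1349 F [-1.6  0.5  1.1] gap 15.7 yaw -16.85 j [-10.  19.  69.  -0.  91.   7.] M [-0.03  0.1   0.02]
```

Post gripped: gap 15.7 mm, q ≈ -2.17 and radius 69.7 mm, all consistent. I'll work out the arc rows.

```bash
cat > arc.py <<'E'
import sys
from fit import *
# usage: arc.py q_end n [x0 y0 (mm, commanded local pos)] : even steps with a soft start/stop
R=.070;qe=float(sys.argv[1]);n=int(sys.argv[2])
c=np.array([float(v) for v in sys.argv[3:5]])/1e3 if len(sys.argv)>3 else loc(manip.sense()["position"])
q=np.arctan2(-c[1],-c[0]);q+=2*np.pi*np.round((qe-q-n*.1)/2/np.pi)
print("from q",q,c)
for t in q+(qe-q)*np.arange(1,n+1)/n:
    d=(np.array([-R*np.cos(t),-R*np.sin(t)])-c)*100;d=d.round(2);c=c+d/100
    print(f"{t:.2f}: 0,0,0,{d[1]:g},{d[0]:g},0,0.8,")
E
python3 arc.py -0.57 8
```

```text
from q -2.170183989073981 [0.03932726 0.05756009]
-1.97: 0,0,0,0.69,-1.21,0,0.8,
-1.77: 0,0,0,0.42,-1.34,0,0.8,
-1.57: 0,0,0,0.13,-1.39,0,0.8,
-1.37: 0,0,0,-0.14,-1.39,0,0.8,
-1.17: 0,0,0,-0.41,-1.33,0,0.8,
-0.97: 0,0,0,-0.67,-1.23,0,0.8,
-0.77: 0,0,0,-0.9,-1.07,0,0.8,
-0.57: 0,0,0,-1.1,-0.87,0,0.8,
```

```bash
python3 -m handwheel '[0,0,0,0.69,-1.21,0,0.8, 0,0,0,0.42,-1.34,0,0.8, 0,0,0,0.13,-1.39,0,0.8, 0,0,0,-0.14,-1.39,0,0.8, 0,0,0,-0.41,-1.33,0,0.8, 0,0,0,-0.67,-1.23,0,0.8, 0,0,0,-0.9,-1.07,0,0.8, 0,0,0,-1.1,-0.87,0,0.8, 0,0,0,0,0,0,0.8, 0,0,0,0,0,0,0.8]'; python3 st.py; python3 arc.py 1.23 9
```

```text
t: 11.25
position: [0.5514, -0.0477, 0.1348]
tcp_rot: [[0.29, 0.957, 0.001], [0.957, -0.29, -0.001], [-0.0, 0.002, -1.0]]
wrist_force: [0.9, -3.1, 2.0]
finger_gap: 0.171
t 11.25 loc [-0.0591  0.0376] z 0.1348 F [ 0.9 -3.1  2. ] gap 16.1 yaw -16.88 j [-11.   7.  85.  -0.  88.   6.] M [-0.48 -0.28  0.04]
from q -0.566586221385832 [-0.05908521  0.03758781]
-0.37: 0,0,0,-1.25,-0.63,0,0.8,
-0.17: 0,0,0,-1.34,-0.36,0,0.8,
0.03: 0,0,0,-1.39,-0.1,0,0.8,
0.23: 0,0,0,-1.39,0.19,0,0.8,
0.43: 0,0,0,-1.32,0.45,0,0.8,
0.63: 0,0,0,-1.2,0.71,0,0.8,
0.83: 0,0,0,-1.04,0.93,0,0.8,
1.03: 0,0,0,-0.83,1.12,0,0.8,
1.23: 0,0,0,-0.6,1.26,0,0.8,
```

```bash
python3 -m handwheel '[0,0,0,-1.25,-0.63,0,0.8, 0,0,0,-1.34,-0.36,0,0.8, 0,0,0,-1.39,-0.1,0,0.8, 0,0,0,-1.39,0.19,0,0.8, 0,0,0,-1.32,0.45,0,0.8, 0,0,0,-1.2,0.71,0,0.8, 0,0,0,-1.04,0.93,0,0.8, 0,0,0,-0.83,1.12,0,0.8, 0,0,0,-0.6,1.26,0,0.8, 0,0,0,0,0,0,0.8]'; python3 st.py; python3 arc.py 3.03 9
python3 - <<'E'
from h import *
a=read_camera("scene")[90:290,200:400]
f=lambda x:cv2.resize(cv2.convertScaleAbs(x,alpha=1.6),(600,int(600*x.shape[0]/x.shape[1])),interpolation=cv2.INTER_CUBIC)
cv2.imwrite("pics/d3.png",f(a))
E
```

```text
t: 12.25
position: [0.5567, -0.1584, 0.1347]
tcp_rot: [[0.291, 0.957, 0.002], [0.957, -0.291, 0.0], [0.001, 0.002, -1.0]]
wrist_force: [1.2, 1.2, 6.4]
finger_gap: 0.167
t 12.25 loc [-0.022  -0.0669] z 0.1347 F [1.2 1.2 6.4] gap 15.7 yaw -16.92 j [-22.  10.  81.   0.  89.  -5.] M [ 0.24 -0.4  -0.02]
from q 1.2531944478920054 [-0.02197853 -0.06685892]
1.45: 0,0,0,-0.26,1.36,0,0.8,
1.65: 0,0,0,-0.03,1.38,0,0.8,
1.85: 0,0,0,0.24,1.36,0,0.8,
2.04: 0,0,0,0.5,1.28,0,0.8,
2.24: 0,0,0,0.75,1.16,0,0.8,
2.44: 0,0,0,0.96,0.99,0,0.8,
2.64: 0,0,0,1.13,0.79,0,0.8,
2.83: 0,0,0,1.27,0.55,0,0.8,
3.03: 0,0,0,1.35,0.28,0,0.8,
```

View pics/d3.png

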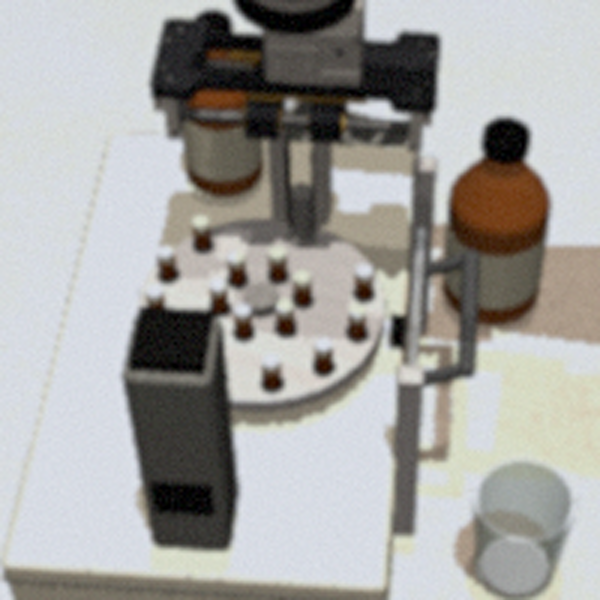

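The post (300,205) sits between the fingers, the carousel has turned with it, and the flask and shield look undisturbed. I'll continue.

```bash
python3 -m handwheel '[0,0,0,-0.26,1.36,0,0.8, 0,0,0,-0.03,1.38,0,0.8, 0,0,0,0.24,1.36,0,0.8, 0,0,0,0.5,1.28,0,0.8, 0,0,0,0.75,1.16,0,0.8, 0,0,0,0.96,0.99,0,0.8, 0,0,0,1.13,0.79,0,0.8, 0,0,0,1.27,0.55,0,0.8, 0,0,0,1.35,0.28,0,0.8, 0,0,0,0,0,0,0.8]'; python3 st.py; python3 arc.py 4.83 9
```

```text
t: 13.3
position: [0.6617, -0.1272, 0.1347]
tcp_rot: [[0.289, 0.957, 0.003], [0.957, -0.289, -0.001], [0.0, 0.003, -1.0]]
wrist_force: [4.0, -0.1, 4.3]
finger_gap: 0.167
t 13.3 loc [ 0.0695 -0.0066] z 0.1347 F [ 4.  -0.1  4.3] gap 15.7 yaw -16.81 j [-16.  22.  66.   0.  92.   1.] M [-0.13 -0.64  0.02]
from q 3.046367170255024 [ 0.06951649 -0.00663982]
3.24: 0,0,0,1.38,0.01,0,0.8,
3.44: 0,0,0,1.36,-0.28,0,0.8,
3.64: 0,0,0,1.28,-0.54,0,0.8,
3.84: 0,0,0,1.14,-0.78,0,0.8,
4.04: 0,0,0,0.97,-0.99,0,0.8,
4.24: 0,0,0,0.75,-1.16,0,0.8,
4.43: 0,0,0,0.51,-1.29,0,0.8,
4.63: 0,0,0,0.25,-1.36,0,0.8,
4.83: 0,0,0,-0.02,-1.38,0,0.8,
```

```bash
python3 -m handwheel '[0,0,0,1.38,0.01,0,0.8, 0,0,0,1.36,-0.28,0,0.8, 0,0,0,1.28,-0.54,0,0.8, 0,0,0,1.14,-0.78,0,0.8, 0,0,0,0.97,-0.99,0,0.8, 0,0,0,0.75,-1.16,0,0.8, 0,0,0,0.51,-1.29,0,0.8, 0,0,0,0.25,-1.36,0,0.8, 0,0,0,-0.02,-1.38,0,0.8, 0,0,0,0,0,0,0.8]'; python3 st.py; python3 arc.py 6.29 8
```

```text
t: 14.3
position: [0.606, -0.0316, 0.1347]
tcp_rot: [[0.29, 0.957, -0.002], [0.957, -0.29, -0.0], [-0.001, -0.002, -1.0]]
wrist_force: [-0.6, -0.4, 7.2]
finger_gap: 0.169
t 14.3 loc [-0.0115  0.0688] z 0.1347 F [-0.6 -0.4  7.2] gap 15.9 yaw -16.84 j [-8. 14. 77. -0. 90.  9.] M [-0.01  0.04 -0.01]
from q 4.877393907576333 [-0.01145832  0.06881093]
5.05: 0,0,0,-0.29,-1.2,0,0.8,
5.23: 0,0,0,-0.51,-1.12,0,0.8,
5.41: 0,0,0,-0.7,-1.02,0,0.8,
5.58: 0,0,0,-0.87,-0.87,0,0.8,
5.76: 0,0,0,-1.02,-0.71,0,0.8,
5.94: 0,0,0,-1.11,-0.52,0,0.8,
6.11: 0,0,0,-1.2,-0.31,0,0.8,
6.29: 0,0,0,-1.23,-0.1,0,0.8,
```

```bash
python3 -m handwheel '[0,0,0,-0.29,-1.2,0,0.8, 0,0,0,-0.51,-1.12,0,0.8, 0,0,0,-0.7,-1.02,0,0.8, 0,0,0,-0.87,-0.87,0,0.8, 0,0,0,-1.02,-0.71,0,0.8, 0,0,0,-1.11,-0.52,0,0.8, 0,0,0,-1.2,-0.31,0,0.8, 0,0,0,-1.23,-0.1,0,0.8, 0,0,0,0,0,0,0.8, 0,0,0,0,0,0,0.8]'; python3 st.py
python3 - <<'E'
from fit import *
a=read_camera("scene")[120:240,240:400];k=4.5;o=[240,120]
a=cv2.resize(cv2.convertScaleAbs(a,alpha=1.6),None,fx=k,fy=k,interpolation=cv2.INTER_CUBIC)
for q in(-.12,0,.12):
    p=(proj("scene",W(S,[[-.07*np.cos(q),-.07*np.sin(q),.165],[-.07*np.cos(q),-.07*np.sin(q),.12]]))-o+.5)*k
    cv2.line(a,*[tuple(map(int,v)) for v in p],(0,255,0) if q==0 else (0,0,255),1)
cv2.imwrite("pics/d4.png",a)
E
```

```text
t: 15.3
position: [0.5297, -0.0814, 0.1346]
tcp_rot: [[0.291, 0.957, -0.004], [0.957, -0.291, 0.0], [-0.001, -0.004, -1.0]]
wrist_force: [-3.8, 0.5, 9.1]
finger_gap: 0.17
t 15.3 loc [-0.0701 -0.0009] z 0.1346 F [-3.8  0.5  9.1] gap 16.0 yaw -16.91 j [-15.   5.  87.  -0.  89.   2.] M [0.02 0.68 0.02]
```

View pics/d4.png

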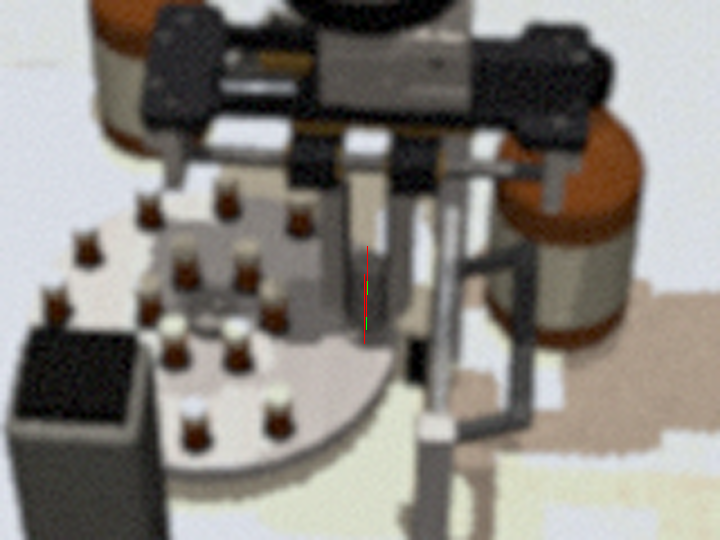

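The scene camera looks almost along y, so it can't show post-to-pointer alignment well. I'll release, back off and check from above before touching the shield.

```bash
python3 -m handwheel '[0,0,0,0,0,0,2.6, 0,0,0,0,0,0,2.6, 0,0,0,0,0,0,2.6, 0,0,0,0,0,-1,2.6, 0,0,0,0,0,-2,2.6, 0,0,0,0,0,-3,2.6, 0,0,0,0,0,-2,2.6, 0,0,0,0,-3,0,2.6, 0,0,0,0,-4,0,2.6, 0,0,0,0,-4,0,2.6]'
python3 -m handwheel '[0,0,0,0,-4,0,2.6, 0,0,0,0,-4,0,2.6, 0,0,0,0,-3,0,2.6, 0,0,0,0,0,0,2.6, 0,0,0,0,0,0,2.6, 0,0,0,0,0,0,2.6, 0,0,0,0,0,0,2.6, 0,0,0,0,0,0,2.6, 0,0,0,0,0,0,2.6, 0,0,0,0,0,0,2.6]'; python3 st.py
python3 - <<'E'
from fit import *
im=read_camera("top");cv2.imwrite("pics/top1.png",im)
a=im[170:320,290:470];k=4;o=[290,170]
a=cv2.resize(cv2.convertScaleAbs(a,alpha=1.8),None,fx=k,fy=k,interpolation=cv2.INTER_CUBIC)
for q in(-.12,0,.12):
    p=(proj("top",W(S,[-.07*np.cos(q),-.07*np.sin(q),.165]))[0]-o+.5)*k
    cv2.circle(a,tuple(map(int,p)),3,(0,255,0) if q==0 else (0,0,255),-1)
cv2.imwrite("pics/d5.png",a)
E
```

```text
t: 16.35
position: [0.4255, -0.0486, 0.2144]
tcp_rot: [[0.29, 0.957, -0.0], [0.957, -0.29, -0.0], [-0.0, -0.0, -1.0]]
wrist_force: [-0.3, 0.0, -0.0]
finger_gap: 0.277
t: 17.35
position: [0.3214, -0.0171, 0.2138]
tcp_rot: [[0.29, 0.957, -0.001], [0.957, -0.29, 0.0], [-0.0, -0.001, -1.0]]
wrist_force: [-0.5, 1.0, 0.7]
finger_gap: 0.276
t 17.35 loc [-0.2881  0.0005] z 0.2138 F [-0.5  1.   0.7] gap 25.9 yaw -16.85 j [-13. -25. 103.  -0. 102.   4.] M [-0.06 -0.03 -0.07]
```

View pics/d5.png

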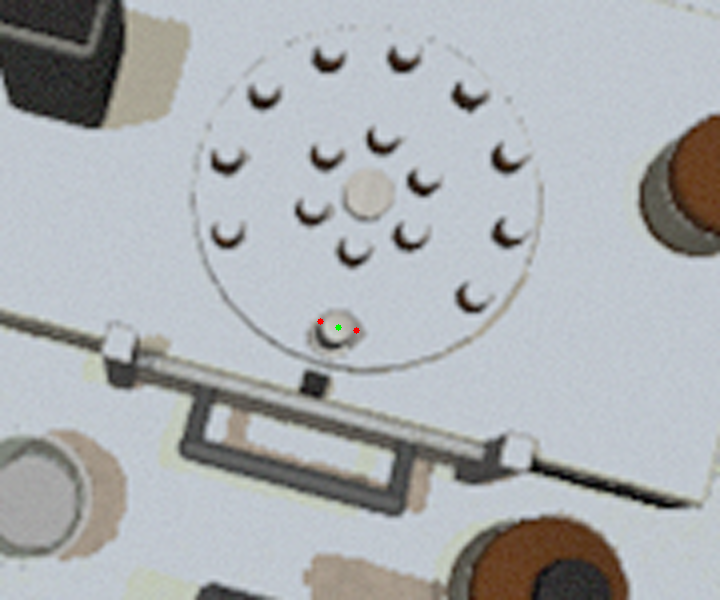

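The post top is centred on the green (in-line) dot, well inside the red ±0.12 rad marks, and the bottles and beaker are in place. Back to the handle to raise the shield.

```bash
python3 -m handwheel '[0,0,0,0,1.8,0,2.6, 0,0,0,0,3,0,2.6, 0,0,0,0,4,0,2.6, 0,0,0,0,4,0,2.6, 0,0,0,0,2,0,2.6, 0,0,0,0,0,0,2.6, 0,0,0,0,0,1,2.6, 0,0,0,0,0,2,2.6, 0,0,0,0,0,2,2.6, 0,0,0,0,0,1,2.6]'; python3 st.py
python3 -m handwheel '[0,0,0,0,0,1,2.6, 0,0,0,0,0,1,2.6, 0,0,0,0,0,1,2.6, 0,0,0,0,0,1,2.6, 0,0,0,0,0,0.6,2.6, 0,0,0,0,0,0,2.6, 0,0,0,0,0,0,0.5, 0,0,0,0,0,0,0.5, 0,0,0,0,0,0,0.5, 0,0,0,0,0,0,0.5]' 25; python3 st.py
```

```text
t: 18.4
position: [0.4606, -0.0591, 0.1518]
tcp_rot: [[0.289, 0.957, -0.003], [0.957, -0.289, 0.001], [-0.0, -0.003, -1.0]]
wrist_force: [-1.0, -0.1, 0.6]
finger_gap: 0.28
t 18.4 loc [-0.1427  0.0005] z 0.1518 F [-1.  -0.1  0.6] gap 26.3 yaw -16.83 j [-14.  -5.  95.  -0.  91.   3.] M [-0.01 -0.07  0.04]
t: 19.4
position: [0.4631, -0.0599, 0.1085]
tcp_rot: [[0.29, 0.957, 0.001], [0.957, -0.29, -0.0], [-0.0, 0.001, -1.0]]
wrist_force: [-0.2, -1.0, 1.3]
finger_gap: 0.12
t 19.4 loc [-0.1401  0.0004] z 0.1085 F [-0.2 -1.   1.3] gap 11.3 yaw -16.84 j [-14.  -3.  98.  -0.  85.   3.] M [-0.03  0.13  0.03]
```

```bash
python3 -m handwheel '[0,0,0,0,0,-0.5,0.5, 0,0,0,0,0,-1,0.5, 0,0,0,0,0,-1,0.5, 0,0,0,0,0,-1.2,0.5, 0,0,0,0,0,-1.4,0.5, 0,0,0,0,0,-1.4,0.5, 0,0,0,0,0,-1.2,0.5, 0,0,0,0,0,-1,0.5, 0,0,0,0,0,-0.9,0.5, 0,0,0,0,0,-0.5,0.5]'; python3 st.py
python3 -m handwheel '[0,0,0,0,0,-0.1,0.5, 0,0,0,0,0,-0.1,0.5, 0,0,0,0,0,-0.1,0.5, 0,0,0,0,0,-0.1,0.5, 0,0,0,0,0,-0.1,0.5, 0,0,0,0,0,-0.1,0.5, 0,0,0,0,0,-0.1,0.5, 0,0,0,0,0,-0.1,0.5, 0,0,0,0,0,-0.1,0.5, 0,0,0,0,0,0,0.5]'; python3 st.py
```

```text
t: 20.4
position: [0.463, -0.0599, 0.21]
tcp_rot: [[0.29, 0.957, 0.001], [0.957, -0.29, -0.0], [-0.0, 0.001, -1.0]]
wrist_force: [3.7, -1.1, -7.7]
finger_gap: 0.12
t 20.4 loc [-0.1402  0.0004] z 0.21 F [ 3.7 -1.1 -7.7] gap 11.2 yaw -16.84 j [-14.  -6.  89.  -0.  97.   3.] M [-0.25 -0.82  0.02]
t: 21.4
position: [0.463, -0.0599, 0.2176]
tcp_rot: [[0.29, 0.957, -0.0], [0.957, -0.29, -0.0], [-0.0, -0.0, -1.0]]
wrist_force: [5.2, -1.5, -6.5]
finger_gap: 0.121
t 21.4 loc [-0.1402  0.0004] z 0.2176 F [ 5.2 -1.5 -6.5] gap 11.4 yaw -16.85 j [-14.  -6.  88.  -0.  98.   3.] M [-0.24 -0.92  0.01]
```

```bash
python3 -m handwheel '[0,0,0,0,0,-0.1,0.5, 0,0,0,0,0,-0.1,0.5, 0,0,0,0,0,-0.1,0.5, 0,0,0,0,0,-0.1,0.5, 0,0,0,0,0,-0.05,0.5, 0,0,0,0,0,0,0.5, 0,0,0,0,0,0,0.5, 0,0,0,0,0,0,0.5, 0,0,0,0,0,0,0.5, 0,0,0,0,0,0,0.5]'; python3 st.py
```

```text
t: 22.4
position: [0.4629, -0.0599, 0.2187]
tcp_rot: [[0.29, 0.957, -0.003], [0.957, -0.29, 0.001], [-0.0, -0.003, -1.0]]
wrist_force: [9.0, -2.2, -17.9]
finger_gap: 0.118
t 22.4 loc [-0.1403  0.0004] z 0.2187 F [  9.   -2.2 -17.9] gap 11.1 yaw -16.85 j [-14.  -6.  88.   0.  98.   3.] M [-0.44 -1.7   0.06]
```

The force jumped to 18 N at z 0.2187, where I expected the top stop (0.2185). I'll unload, open, rise clear and check.

```bash
python3 -m handwheel '[0,0,0,0,0,0.2,0.5, 0,0,0,0,0,0,2.6, 0,0,0,0,0,0,2.6, 0,0,0,0,0,0,2.6, 0,0,0,0,0,0,2.6, 0,0,0,0,0,-1,2.6, 0,0,0,0,0,-2,2.6, 0,0,0,0,0,-2,2.6, 0,0,0,0,0,-2,2.6, 0,0,0,0,0,-2,2.6]'
python3 -m handwheel '[0,0,0,0,-2,0,2.6, 0,0,0,0,-4,0,2.6, 0,0,0,0,-4,0,2.6, 0,0,0,0,-4,0,2.6, 0,0,0,0,-2,0,2.6, 0,0,0,0,0,0,2.6, 0,0,0,0,0,0,2.6, 0,0,0,0,0,0,2.6, 0,0,0,0,0,0,2.6, 0,0,0,0,0,0,2.6]'; python3 st.py
python3 - <<'E'
from fit import *
a=read_camera("scene");b=read_camera("top");o=np.array([300,110]);k=4
c=cv2.resize(cv2.convertScaleAbs(a[110:210,300:400],alpha=1.6),None,fx=k,fy=k,interpolation=cv2.INTER_CUBIC)
for h,col in((.0925,(0,255,0)),(.11,(255,0,0))):
    for q in ((proj("scene",W(S,[[-.14,.05,.125+h],[-.14,-.05,.125+h]]))-o+.5)*k): cv2.circle(c,tuple(map(int,q)),3,col,-1)
d=cv2.resize(cv2.convertScaleAbs(b[130:345,265:535],alpha=1.8),(400,318),interpolation=cv2.INTER_CUBIC)
e=np.zeros((400,800,3),np.uint8);e[:,:400]=c;e[:318,400:]=d;cv2.imwrite("pics/d6.png",e)
E
```

```text
t: 23.4
position: [0.4627, -0.0598, 0.3124]
tcp_rot: [[0.29, 0.957, 0.001], [0.957, -0.29, -0.0], [-0.0, 0.001, -1.0]]
wrist_force: [0.2, -0.3, 0.4]
finger_gap: 0.275
t: 24.4
position: [0.3103, -0.0137, 0.3101]
tcp_rot: [[0.29, 0.957, -0.002], [0.957, -0.29, 0.0], [-0.0, -0.002, -1.0]]
wrist_force: [-0.2, 0.3, 0.3]
finger_gap: 0.278
t 24.4 loc [-0.2998  0.0005] z 0.3101 F [-0.2  0.3  0.3] gap 26.1 yaw -16.86 j [-13. -26.  92.  -0. 113.   4.] M [-0.01 -0.1   0.03]
```

View pics/d6.png

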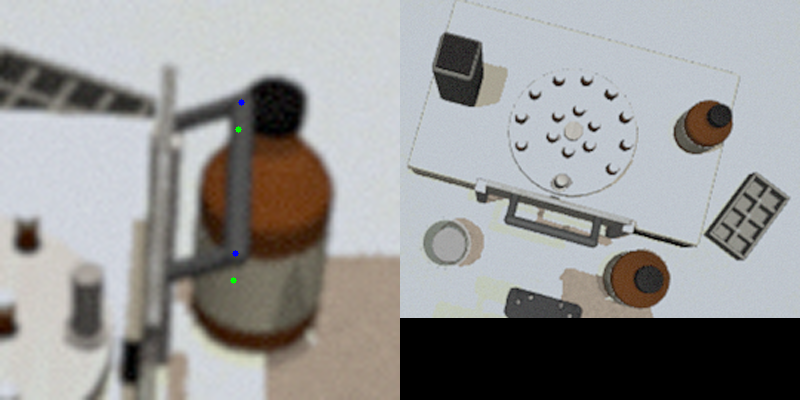

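The handle ends sit at the blue (0.11 m) markers, the post is in line with the pointer, and all the loose items are where they were. The arm is clear, so I'll hand in.

```bash
python3 -c "
from workcell import manip
print(manip.sign_off())"
```

```text
the job is handed in; nothing more can be done
None
```

I handed the job in at about 24.5 s of the 72 s allowed. I saw no check fail, but the hand-in reports no verdict.

- **Shield down:** I gripped the handle bar and pulled it to the bottom stop. The force rose to 25 N with the gripper at the height expected for fully down.
- **Carousel:** I gripped the finger post and turned it anticlockwise from about -2.17 rad, past the pointer and through one more full turn. The readings I took between arcs never exceeded about 10 N. After release, the top view showed the post centred on the in-line mark, well inside ±0.12 rad.
- **Shield up:** I raised it to the top stop. The travel measured 110 mm, the force rose to 18 N there, and the picture agreed with about 0.11 m.
- **At the end:** The arm was well clear with no contact force. Flask, bottle, beaker, rack and reader looked undisturbed in the last top view; I checked them by eye, not by measured position.

One early estimate disagreed: the top view put the starting shield height at 0.145 m, outside its possible range. I used the scene view's 0.09 m instead, and the grasp and travel confirmed it.

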